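# Ease the rolling pin out of its box through the hatch

### The arm

A 6-joint arm with a two-finger parallel gripper is mounted at the origin on a cart in front of the work surface, level with it; the furniture and walls round the work are solid. World frame = base frame: x ahead of the robot, y to its left, z up, the work surface at z = 0. Lengths are in m, angles in rad, forces in N, time in s.
With the tool pointing down it reaches from about 0.375 to 0.975 m from the base axis. Payload 3.8 kg.
Tool frame: the origin (TCP) lies on the centre line of the jaws, within the pads' length; the fingertips stand 25 mm ahead of it and the grasp point (between the pads) lies 6 mm ahead of it; z points along the fingers, y is the line along which they close (so a half turn about z gives the same grasp; the last joint's range is limited). The gripper opens to 85 mm and grips with 20 to 120 N. Pads are 22 mm wide; open, the fingers measure 114 mm over their backs; the gripper's body (76 mm by 85 mm) begins 54 mm behind the grasp point. The pads swing forward as they close: fully open they stand 13 mm farther back than shut.
Start: joints at [-1.301, 0.264, 1.604, -0, 1.274, -0.037], TCP at [0.204, -0.643, 0.256] pointing down, gripper open.
Joint ranges: [-2.63, 2.63], [-0.94, 2.18], [0.31, 2.57], [-1.31, 4.45], [0, 2.66], [-2.55, 2.55]. Speed limits (rad/s): [2.57, 2.57, 3.14, 3.14, 3.14, 3.14].

### API

Orientations are given as a rotation vector (axis times angle).
In Python, from workcell import bot gives the robot as it stands. The module is installed in compiled form; this text tells all that it offers.
- The arm moves only by the tool play_rows, never from a script. Its argument "commands" is a list that holds one entry, the list of rows, each a list of 7 numbers: the shift along the tool's x, y, z as a fraction of full scale, then the turn, a rotation vector about the tool's x, y, z as a fraction of full scale, then the closure, from -1 (fully open) to 1 (shut). A call has 1 to 8 rows; each row is the pose to reach, as a shift and turn from the pose commanded when the call began, along the tool's axes at that moment, turning the shorter way round; what a row does not reach only later rows make up. Full scale, the value 1, is 60 cm for a shift and 180 degrees for a turn. A row lasts 1/10 s, in which the tool goes at most 50 mm and 8.59 degrees, less where a joint would pass 70% of its speed; a pose out of reach is approached as far as the arm can. A call with a number of a shift or a turn outside -1 to 1 is refused whole. A call with a gripper value outside its range is refused whole. The fingers move at their own pace and stop on an object; "force" is the grip in N (left out, the last holds). Time passes only in rows, so rows that repeat a pose let the fingers close. It gives the time, the measured TCP pose, the force, the opening and the grip force at its end, in the units of the state.
- bot.read_state(): the state, without advancing time (a new reading comes with each control period).
- bot.read_camera(name): name is "scene" or "side" or "wrist"; returns the picture (420x560x3 uint8, blue, green, red); there is no depth.
- bot.camera_params(name): a dict with "fov_y" (degrees; the focal length in pixels is half the picture's height over the tangent of half this angle, whatever the lens; pixels are square), "cx", "cy" (the principal point, pixels), "rvec" (rotation vector, rad) and "tvec" (3), from world to camera coordinates, as OpenCV has them. Camera axes: x right, y down, z forward; pixel columns grow to the right and rows downward; lengths in m; the calibration is good to about 2 mm. A picture is of the moment at which its call begins: read the wrist's pose just before it. camera_params takes no time and is no camera call; for the wrist camera it gives the pose at the moment of the call.
- bot.finish_job(): hands the job in; it is judged then, once.
The state is a dict: "time": time; "q": joint angles; "joint_vel": joint speeds; "joint_torque": joint torques, N m; "tool_pos": TCP position; "tcp_rot": TCP orientation; "wrist_force": force on the tool from outside, world axes, zero at the start; "torque": the same for the moment, N m; "width": opening from 0.0 (shut) to 1.0 (fully open); "grip_force": force on a finger pad.
Only numpy, scipy, OpenCV 4.12 (cv2) and the standard library are available. Lean on these libraries where they do the work, as an engineer would, in place of code of your own. Each camera call takes 0.05 s, during which the arm holds its last target. There are 200 camera calls.

### The job

Get the small rolling pin out of the green box: lift the loose wooden cover off the hatch by its bar handle and lay it flat in the cork-floored tray, setting it down rather than dropping it. Then bring the pin out through the open hatch, which is shorter than the pin, so tilt it and draw it out slantwise, left end first. Finish while holding the whole pin still in the gripper, at least 6 cm above the top of the box, with the cover still lying in the tray; do not disturb the mug, tin, jar and spoon standing about.

Things in the scene. Friction and masses are not known exactly. Their poses are not given: they have to be found in the camera images.
- pin_box: Green enamelled steel box, fixed to the counter, 132 x 262 x 79 mm (x, y, z), walls 6 mm, inside 120 mm wide and 250 mm long. Origin: centre of its underside; x across the box, y along it towards the hatch end (left as the robot sees it), z up. A fixed 5 mm top (underside z = 74 mm, top z = 79 mm) closes it from y = -131 to -5 mm; the rest is the open hatch.
- hatch (a point): Centre of the hatch at the level of the box's top (box x 0, y 60, z 79 mm). The hatch opens y = -5 to +125 mm by x = -60 to +60 mm of the box. Below it, from y = 25 to 125 mm, a finger well goes down to z = 4 mm under the pin's free left end.
- ledge (a point): Middle of the top of the wooden ledge inside the box (box x 0, y -50, z 20 mm). The ledge fills the inside from y = -125 to +25 mm and carries the pin between two guide strips 6 mm high, whose inner faces are at x = +14 and -14 mm.
- cover: Loose wooden hatch cover, 0.16 kg, axes as the box's at the start. Origin: centre of the underside of its locating block (112 x 122 x 8 mm, 4 mm play all round in the hatch). On that a plate 130 x 140 x 5 mm (z = 8 to 13 mm) that rests on the box's rim, the origin then 71 mm up; on top a dark bar handle 18 mm wide (x), 56 mm long (y), 32 mm high (z = 13 to 45 mm).
- tray: Wooden tray with a cork floor, fixed to the counter, holder for the cover; outside 162 x 172 x 22 mm, inside 150 x 160 mm (x, y), floor at z = 6 mm. Origin: centre of its underside; the cover lies in it with parallel axes (either way round), its origin then 6 mm above the tray's.
- pin: Small straight wooden rolling pin, 22 mm in diameter, 200 mm long, 0.10 kg, orange band at each end. Origin: its middle, on the axis; y runs along it, towards the hatch end at the start. It starts lying on the ledge along the box under the cover, axis 31 mm above the counter, middle within 15 mm of the box's middle, left end free over the finger well.
- pin_left (a point): Centre of the pin's left end face (pin y = +100 mm), the end under the hatch.
- pin_right (a point): Centre of the pin's right end face (pin y = -100 mm), the end under the fixed top.
- mug: Green and white mug, 86 x 121 x 99 mm, loose bystander; origin at the centre of its underside.
- tuna_tin: Flat round tin, 86 mm across, 40 mm high, loose bystander; origin at the centre of its underside.
- honey: Honey jar with a grey lid, 71 mm across, 110 mm high, loose bystander; origin at the centre of its underside.
- spoon: Teaspoon, 139 x 30 x 10 mm, loose bystander; origin at the centre of its underside.

How it is judged:
On the way, in this order (a step that is already met when the one before it is completed fails the run):
1. the cover lies flat in the tray, let go (horizontal distance between cover and tray below 0.02 m and z of cover in the frame of tray below 0.01 m and angle between cover's own z axis and vertical below 0.06 rad and contact force between the fingers and cover below 0.1 N and linear speed of cover below 0.02 m/s), for 0.2 s.
2. the pin slants out through the hatch: left end above the box's top, right end still inside below it (height (world z) of pin_left above 0.095 m and height (world z) of pin_right below 0.074 m and angle between pin's own y axis and vertical below 1.4 rad and y of pin_right in the frame of pin_box between -0.125 and 0.125 m and x of pin_right in the frame of pin_box between -0.06 and 0.06 m), for 0.1 s.
At the end, for the whole second after the job is handed in: The gripper holds the pin still (under 4 cm/s), both its end centres at least 51 mm above the level of the box's top (z > 0.13 m), and it touches neither box, cover, mug nor jar; the cover lies flat (within 0.06 rad) on the tray's floor within 20 mm of its centre, not touched by the fingers (height (world z) of each of pin_left, pin_right above 0.13 m and contact force between the fingers and pin above 1 N and contact force between pin and pin_box below 0.05 N and contact force between pin and cover below 0.05 N and contact force between pin and mug below 0.05 N and contact force between pin and honey below 0.05 N and linear speed of pin below 0.04 m/s and horizontal distance between cover and tray below 0.02 m and z of cover in the frame of tray below 0.01 m and angle between cover's own z axis and vertical below 0.06 rad and contact force between the fingers and cover below 0.1 N); the arm keeps its last pose, push and grip.
It fails at once if the cover is let fall: loose, away from the hatch, about 3 cm or more above the tray's floor (height (world z) of cover above 0.035 m and horizontal distance between cover and hatch above 0.08 m and contact force between the fingers and cover below 0.05 N).
It fails at once if a bystander is pushed more than 3 cm (distance of any of mug, tuna_tin, honey, spoon from where it was at the start of the episode above 0.03 m).
It also fails if it takes over 53 s, if anything falls off the work surface, if the arm or the gripper's body presses on something with over 40 N, if the wrist force passes 120 N, or if a joint passes its speed limit or range.

## Working session

There is one attempt and no reset: what is moved stays moved. The work goes in short steps, Python scripts to look and compute and a tool call to move; the robot and the scene stay as the last step left them, time stands still between calls to the robot, and variables do not carry over. Pictures are saved under pics/ and viewed, at most 10 in all, crops included, and the job is handed in when it is done.

Besides the shell and the picture viewer there is one more tool, called after "Emit:" as name([rows], argument=value, ...), one row to a line, values as JSON. play_rows: Moves the arm, as the interface text tells. Its arguments: {"type":"object","properties":{"commands":{"type":"array"},"force":{"type":"number"}},"required":["commands"]}

```bash
mkdir -p pics
cat > h.py <<'E'
import numpy as np, cv2
from scipy.spatial.transform import Rotation as R
from workcell import bot
def cam(n):
    p=bot.camera_params(n); f=210/np.tan(np.radians(p['fov_y'])/2)
    return np.array([[f,0,p['cx']],[0,f,p['cy']],[0,0,1]]), R.from_rotvec(np.ravel(p['rvec'])).as_matrix(), np.ravel(p['tvec'])
def ray(c,uv,z):
    K,Rm,t=c; o=-Rm.T@t; d=Rm.T@np.linalg.inv(K)@np.array([uv[0],uv[1],1.]); return o+d*(z-o[2])/d[2]
def proj(c,X):
    K,Rm,t=c; q=K@(Rm@np.array(X)+t); return q[:2]/q[2]
def pose():
    s=bot.read_state(); return np.array(s['tool_pos']), R.from_rotvec(s['tcp_rot']), s
def snap(n,f):
    c=cam(n); im=bot.read_camera(n); cv2.imwrite('pics/'+f+'.png',im); return c,im
E
python3 - <<'E'
from h import *
for n in('scene','side'):
    c,im=snap(n,n+'0'); print(n,-c[1].T@c[2],c[0][0,0])
    np.savez('pics/'+n,K=c[0],R=c[1],t=c[2])
p,r,s=pose(); print(s['time'],p,r.as_matrix().round(3))
E
```

```text
scene [-0.08465768  0.10164224  1.1886577 ] 465.72885516632635
side [ 0.48861571 -0.74974781  1.15333261] 429.5317148270413
0.1 [ 0.20371278 -0.64287385  0.25504394] [[ 0.953  0.302 -0.001]
 [ 0.302 -0.953  0.002]
 [ 0.    -0.002 -1.   ]]
```

View pics/scene0.png

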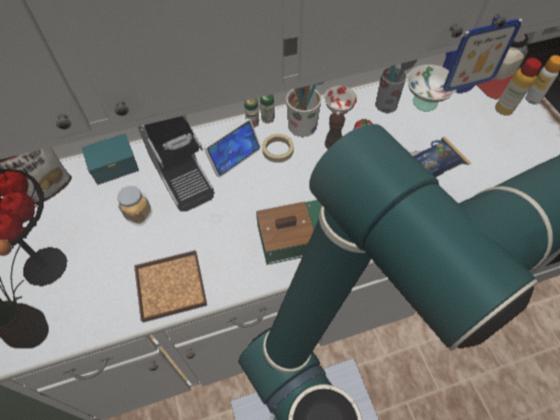

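View pics/side0.png

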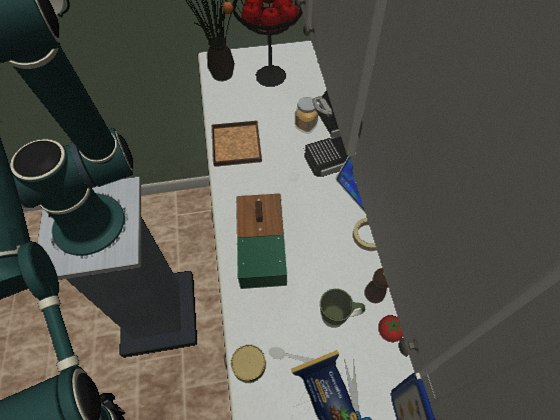

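The side view shows the cover with its handle at about (260,210), the green fixed top at (262,258), the tray at (237,143) and the honey jar at (306,112). The mug is at (337,306), the tin at (248,363) and the spoon at (290,352). I'll measure the cover, box and tray by colour masks.

Run:
```python
from h import *
def ld(n):
    d=np.load(f'pics/{n}.npz'); return (d['K'],d['R'],d['t']),cv2.imread(f'pics/{n}0.png')
def rect(c,mask,z,tag):
    cs,_=cv2.findContours(mask,cv2.RETR_EXTERNAL,cv2.CHAIN_APPROX_NONE)
    k=max(cs,key=cv2.contourArea)
    P=np.array([ray(c,q[0],z)[:2] for q in k],np.float32)
    (x,y),s,a=cv2.minAreaRect(P*1000); print(tag,np.round([x,y],1),np.round(s,1),round(a,1),cv2.boundingRect(k))
def mk(im,roi,f):
    m=np.zeros(im.shape[:2],np.uint8); x0,y0,x1,y1=roi
    hsv=cv2.cvtColor(im,cv2.COLOR_BGR2HSV)[y0:y1,x0:x1].astype(int)
    m[y0:y1,x0:x1]=f(hsv[...,0],hsv[...,1],hsv[...,2])*255
    return cv2.morphologyEx(m,cv2.MORPH_OPEN,np.ones((3,3),np.uint8))
for n,rc,rt,rg in(('side',(228,185,292,240),(205,115,270,172),(228,185,292,292)),('scene',(250,198,316,266),(128,246,212,325),None)):
    c,im=ld(n); hsv=cv2.cvtColor(im,cv2.COLOR_BGR2HSV)
    br=lambda h,s,v:((h<22)|(h>170))&(s>80)&(v>60)
    rect(c,mk(im,rc,br),.084,n+' cover')
    rect(c,mk(im,rt,lambda h,s,v:(v<110)|(s>80)),.022,n+' tray')
    rect(c,mk(im,rt,lambda h,s,v:(v>110)&(s>80)),.006,n+' cork')
    if rg: rect(c,mk(im,(228,238,292,275),lambda h,s,v:(h>60)&(h<90)&(s>80)),.079,n+' green top')
    m=mk(im,(250,195,270,228) if n=='side' else (270,212,302,234),lambda h,s,v:v<(70 if n=='side' else 60)); rect(c,m,.116,n+' handle')
    print(ray(c,(306,103) if n=='side' else (130,194),.11),'honey')
```

```text
side cover [ 519.1 -106.3] [139.3 127.5] 84.4 (237, 194, 46, 43)
side tray [481.7 228.8] [185.5 160.2] 87.4 (212, 121, 50, 45)
side cork [481.7 243.2] [147.1 147.7] 87.3 (214, 125, 45, 36)
side green top [ 507.1 -234.9] [108.9 132.5] 80.4 (238, 238, 48, 37)
side handle [ 519.4 -118.9] [56.6 16.8] 82.5 (256, 204, 7, 18)
[0.73361983 0.28500353 0.11      ] honey
scene cover [ 516.3 -103.5] [139.  126.7] 84.8 (258, 203, 55, 48)
scene tray [476.5 238.5] [169.1 165. ] 87.3 (136, 252, 70, 70)
scene cork [483.9 238.8] [160.8 147.4] 87.4 (138, 255, 66, 63)Traceback (most recent call last):
  File "<stdin>", line 21, in <module>
  File "<stdin>", line 6, in rect
ValueError: max() iterable argument is empty
```

```bash
cat >> h.py <<'E'
def frame(yaw,tilt=0.,about=None):
    "tool down, tool y at world angle yaw (deg)"
    a=np.radians(yaw); y=np.array([np.cos(a),np.sin(a),0]); z=np.array([0,0,-1.]); 
    return R.from_matrix(np.column_stack([np.cross(y,z),y,z]))
def go(pos,rt):
    p,r,s=pose(); d=r.inv().apply(np.array(pos)-p); w=(r.inv()*rt).as_rotvec()
    print('t',round(s['time'],2),'p',p.round(4),'w',round(s['width'],3),'F',np.round(s['wrist_force'],1),'g',round(s['grip_force'],1),'q',np.round(s['q'],2))
    print('row',(d/.6).round(4).tolist(),(w/np.pi).round(4).tolist(),'n',round(max(np.linalg.norm(d)/.05,np.degrees(np.linalg.norm(w))/8.59),1))
E
python3 -c "
from h import *
go([.517,-.105,.28],frame(-5.5))"
```

```text
t 0.1 p [ 0.2037 -0.6429  0.255 ] w 1.0 F [-0.4 -0.3 -0.4] g 0.0 q [-1.3   0.26  1.61  0.    1.27 -0.04]
row [0.7685, -0.697, -0.0401] [-0.0006, -0.0004, -0.3718] n 12.5
```

Emit:
play_rows([
  [[0.7685, -0.697, -0.04, 0, 0, -0.372, -1], [0.7685, -0.697, -0.04, 0, 0, -0.372, -1], [0.7685, -0.697, -0.04, 0, 0, -0.372, -1], [0.7685, -0.697, -0.04, 0, 0, -0.372, -1], [0.7685, -0.697, -0.04, 0, 0, -0.372, -1], [0.7685, -0.697, -0.04, 0, 0, -0.372, -1], [0.7685, -0.697, -0.04, 0, 0, -0.372, -1], [0.7685, -0.697, -0.04, 0, 0, -0.372, -1]],
])

```text
time: 0.9
tool_pos: [0.4053, -0.2961, 0.2714]
tcp_rot: [-2.319, -2.119, -0.0]
wrist_force: [0.7, -0.5, 0.1]
width: 0.999
grip_force: 0.0
```

```bash
python3 -c "
from h import *
go([.517,-.105,.28],frame(-5.5))"
```

```text
t 0.9 p [ 0.4053 -0.2961  0.2714] w 0.999 F [ 0.7 -0.5  0.1] g 0.0 q [-0.68 -0.08  1.95  0.    1.27 -0.59]
row [0.3339, 0.1567, -0.0142] [-0.0001, -0.0001, 0.0019] n 4.4
```

Emit:
play_rows([
  [[0.334, 0.157, -0.014, 0, 0, 0.002, -1], [0.334, 0.157, -0.014, 0, 0, 0.002, -1], [0.334, 0.157, -0.014, 0, 0, 0.002, -1], [0.334, 0.157, -0.014, 0, 0, 0.002, -1], [0.334, 0.157, -0.014, 0, 0, 0.002, -1], [0.334, 0.157, -0.014, 0, 0, 0.002, -1], [0.334, 0.157, -0.014, 0, 0, 0.002, -1]],
])

```text
time: 1.6
tool_pos: [0.5175, -0.1073, 0.2796]
tcp_rot: [-2.329, -2.107, 0.002]
wrist_force: [-0.2, -0.9, -0.5]
width: 0.999
grip_force: 0.0
```

```bash
python3 -c "
from h import *
go([.517,-.105,.28],frame(-5.5))
c,im=snap('wrist','w1'); np.savez('pics/w1',K=c[0],R=c[1],t=c[2]); print(-c[1].T@c[2])"
```

```text
t 1.6 p [ 0.5175 -0.1073  0.2796] w 0.999 F [-0.2 -0.9 -0.5] g 0.0 q [-0.25 -0.03  1.89 -0.    1.29 -0.15]
row [0.0037, -0.0013, -0.0007] [-0.0004, 0.0001, -0.0013] n 0.0
[ 0.52432734 -0.03385548  0.39773814]
```

View pics/w1.png

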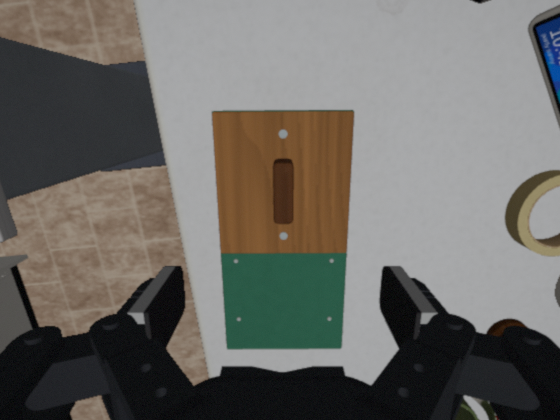

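Wrist view: the cover runs from (213,111) to (348,253), the handle is at (283,191), and the green top is just below the cover.

Run:
```python
from h import *
d=np.load('pics/w1.npz'); c=(d['K'],d['R'],d['t']); im=cv2.imread('pics/w1.png')
hsv=cv2.cvtColor(im,cv2.COLOR_BGR2HSV).astype(int); h,s,v=[hsv[...,i] for i in range(3)]
def rect(m,roi,z,tag):
    x0,y0,x1,y1=roi; k=np.zeros(m.shape,np.uint8); k[y0:y1,x0:x1]=m[y0:y1,x0:x1]*255
    k=cv2.morphologyEx(k,cv2.MORPH_OPEN,np.ones((3,3),np.uint8))
    q=max(cv2.findContours(k,cv2.RETR_EXTERNAL,cv2.CHAIN_APPROX_NONE)[0],key=cv2.contourArea)
    P=np.array([ray(c,p[0],z)[:2] for p in q],np.float32); r=cv2.minAreaRect(P*1000); print(tag,np.round(r[0],1),np.round(r[1],1),round(r[2],2))
rect((h<22)&(s>100)&(v>30),(200,95,365,265),.084,'cover')
rect((h>60)&(h<95)&(s>100),(205,245,365,360),.079,'green')
rect((h<22)&(s>60)&(v<75),(262,150,304,230),.116,'handle')
```

```text
cover [ 517.7 -102. ] [138.6 127.9] 84.65
green [ 505.6 -232.5] [115.2 129.3] 84.44
handle [517.6 -99.8] [56.5 16.1] 85.6
```

```bash
python3 -c "
from h import *
go([.5177,-.101,.113],frame(-5.4))"
```

```text
t 1.65 p [ 0.5173 -0.108   0.2796] w 1.006 F [-1.2 -0.  -1. ] g 0.0 q [-0.25 -0.03  1.89 -0.    1.29 -0.15]
row [0.0117, -0.0001, 0.2776] [-0.0004, 0.0001, -0.0023] n 3.3
```

Emit:
play_rows([
  [[0.0117, 0, 0.1, 0, 0, -0.002, -1], [0.0117, 0, 0.16, 0, 0, -0.002, -1], [0.0117, 0, 0.22, 0, 0, -0.002, -1], [0.0117, 0, 0.2776, 0, 0, -0.002, -1], [0.0117, 0, 0.2776, 0, 0, -0.002, -1], [0.0117, 0, 0.2776, 0, 0, -0.002, -1]],
])

```text
time: 2.25
tool_pos: [0.5177, -0.1016, 0.1134]
tcp_rot: [-2.326, -2.11, 0.002]
wrist_force: [0.3, -1.0, 1.0]
width: 1.002
grip_force: 0.0
```

Emit:
play_rows([
  [[0, 0, 0, 0, 0, 0, 1], [0, 0, 0, 0, 0, 0, 1], [0, 0, 0, 0, 0, 0, 1], [0, 0, 0, 0, 0, 0, 1], [0, 0, 0, 0, 0, 0, 1], [0, 0, 0, 0, 0, 0, 1], [0, 0, 0, 0, 0, 0, 1], [0, 0, 0, 0, 0, 0, 1]],
], force=60)

```text
time: 3.05
tool_pos: [0.5193, -0.1006, 0.1146]
tcp_rot: [2.324, 2.113, 0.001]
wrist_force: [-1.5, 1.1, 5.3]
width: 0.2
grip_force: 60.1
```

Emit:
play_rows([
  [[0, 0, -0.02, 0, 0, 0, 1], [0, 0, -0.05, 0, 0, 0, 1], [0, 0, -0.09, 0, 0, 0, 1], [0, 0, -0.13, 0, 0, 0, 1], [0, 0, -0.16, 0, 0, 0, 1], [0, 0, -0.16, 0, 0, 0, 1]],
])

```text
time: 3.65
tool_pos: [0.5203, -0.1009, 0.2127]
tcp_rot: [2.321, 2.11, 0.005]
wrist_force: [0.1, -0.3, -2.4]
width: 0.197
grip_force: 59.1
```

```bash
python3 -c "
from h import *
go([.484,.238,.20],frame(-2.6))
c,im=snap('side','s2')
c,im=snap('wrist','w2'); np.savez('pics/w2',K=c[0],R=c[1],t=c[2])
a=cv2.imread('pics/s2.png'); cv2.imwrite('pics/two.png',cv2.resize(np.hstack([a[90:330,180:420],cv2.resize(im,(320,240))]),None,fx=1.4,fy=1.4))"
```

```text
t 3.65 p [ 0.5203 -0.1009  0.2127] w 0.197 F [ 0.1 -0.3 -2.4] g 59.1 q [-0.24  0.02  1.96  0.    1.15 -0.14]
row [0.5566, -0.1141, 0.0202] [0.0018, 0.0003, -0.0159] n 6.8
```

View pics/two.png

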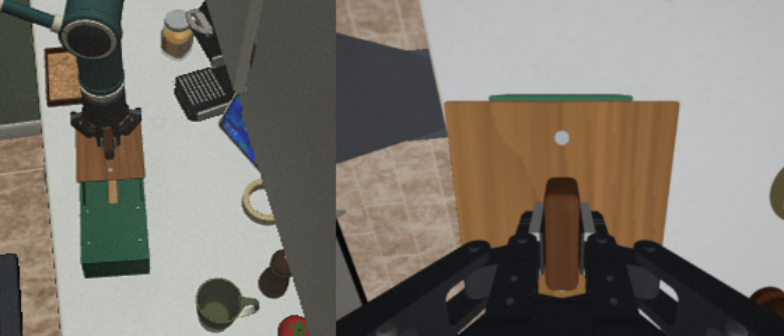

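The cover hangs level and straight in the jaws, and the pin is visible through the hatch. Next I move it over the tray.

Emit:
play_rows([
  [[0.06, -0.0123, 0.002, 0.0002, 0, -0.002, 1], [0.14, -0.0287, 0.005, 0.0005, 0, -0.004, 1], [0.22, -0.0451, 0.008, 0.0007, 0, -0.006, 1], [0.3, -0.0615, 0.011, 0.001, 0, -0.009, 1], [0.38, -0.0779, 0.014, 0.0012, 0, -0.011, 1], [0.46, -0.0943, 0.017, 0.0015, 0, -0.013, 1], [0.52, -0.1066, 0.019, 0.0017, 0, -0.015, 1], [0.5566, -0.1141, 0.02, 0.0018, 0, -0.016, 1]],
])

```text
time: 4.55
tool_pos: [0.4801, 0.2407, 0.1952]
tcp_rot: [-2.264, -2.17, 0.011]
wrist_force: [1.0, -0.4, -3.3]
width: 0.199
grip_force: 59.0
```

```bash
python3 -c "
from h import *
go([.484,.238,.055],frame(-2.6))
c,im=snap('scene','s3'); a=im[160:370,60:340]; cv2.imwrite('pics/s3c.png',cv2.resize(a,None,fx=2.5,fy=2.5))"
```

```text
t 4.55 p [0.4801 0.2407 0.1952] w 0.199 F [ 1.  -0.4 -3.3] g 59.0 q [0.42 0.06 1.96 0.   1.13 0.46]
row [-0.004, 0.0088, 0.2336] [-0.003, 0.0003, 0.001] n 2.8
```

View pics/s3c.png

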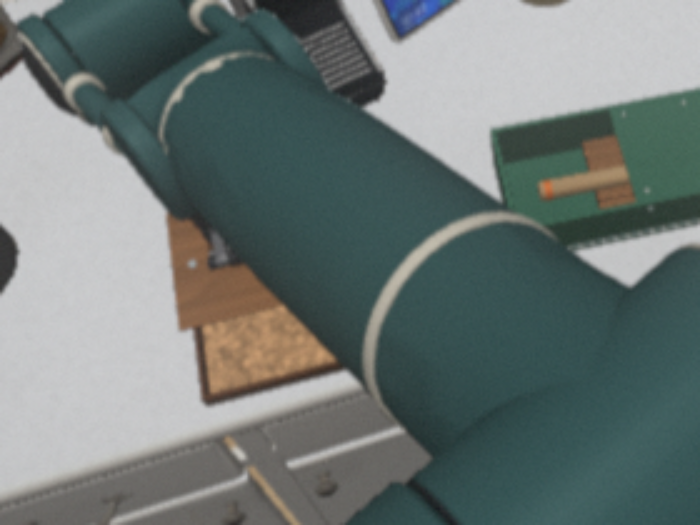

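The scene view shows the cover above the tray, displaced only by its height. The pin's orange left end is at about (545,188) in the crop. Now I lower the cover.

Emit:
play_rows([
  [[-0.004, 0.0088, 0.05, -0.003, 0, 0.001, 1], [-0.004, 0.0088, 0.11, -0.003, 0, 0.001, 1], [-0.004, 0.0088, 0.17, -0.003, 0, 0.001, 1], [-0.004, 0.0088, 0.21, -0.003, 0, 0.001, 1], [-0.004, 0.0088, 0.225, -0.003, 0, 0.001, 1], [-0.004, 0.0088, 0.232, -0.003, 0, 0.001, 1], [-0.004, 0.0088, 0.238, -0.003, 0, 0.001, 1], [-0.004, 0.0088, 0.238, -0.003, 0, 0.001, 1]],
])

```text
time: 5.4
tool_pos: [0.4873, 0.2361, 0.0555]
tcp_rot: [2.272, 2.165, 0.006]
wrist_force: [0.4, -1.1, -2.7]
width: 0.197
grip_force: 58.9
```

Emit:
play_rows([
  [[0, 0, 0.003, 0, 0, 0, 1], [0, 0, 0.006, 0, 0, 0, 1], [0, 0, 0.009, 0, 0, 0, 1], [0, 0, 0.009, 0, 0, 0, 1]],
])

```text
time: 5.8
tool_pos: [0.487, 0.236, 0.0498]
tcp_rot: [2.272, 2.165, 0.006]
wrist_force: [0.3, 1.0, -1.3]
width: 0.205
grip_force: 59.2
```

Emit:
play_rows([
  [[0, 0, 0.003, 0, 0, 0, 1], [0, 0, 0.004, 0, 0, 0, 1], [0, 0, 0.004, 0, 0, 0, 1]],
])

```text
time: 6.1
tool_pos: [0.4871, 0.236, 0.0495]
tcp_rot: [2.272, 2.165, 0.005]
wrist_force: [-6.1, -2.7, 16.2]
width: 0.201
grip_force: 61.5
```

Emit:
play_rows([
  [[0, 0, -0.002, 0, 0, 0, 1], [0, 0, -0.002, 0, 0, 0, -1], [0, 0, -0.002, 0, 0, 0, -1], [0, 0, -0.002, 0, 0, 0, -1], [0, 0, -0.002, 0, 0, 0, -1], [0, 0, -0.002, 0, 0, 0, -1], [0, 0, -0.002, 0, 0, 0, -1]],
])

```text
time: 6.8
tool_pos: [0.4865, 0.2358, 0.0479]
tcp_rot: [2.273, 2.166, 0.004]
wrist_force: [-0.3, 0.2, 0.1]
width: 1.003
grip_force: 0.0
```

Emit:
play_rows([
  [[0, 0, -0.08, 0, 0, 0, -1], [0, 0, -0.16, 0, 0, 0, -1], [0, 0, -0.24, 0, 0, 0, -1], [0, 0, -0.32, 0, 0, 0, -1], [0, 0, -0.4, 0, 0, 0, -1], [0, 0, -0.4, 0, 0, 0, -1]],
])

```text
time: 7.4
tool_pos: [0.4897, 0.2376, 0.2974]
tcp_rot: [2.268, 2.162, 0.027]
wrist_force: [1.2, 0.3, -0.1]
width: 1.003
grip_force: 0.0
```

Run:
```python
from h import *
c,im=snap('wrist','w4')
hsv=cv2.cvtColor(im,cv2.COLOR_BGR2HSV).astype(int); h,s,v=[hsv[...,i] for i in range(3)]
K,Rm,t=c; print(proj(c,[.484,.238,.02]))
go([.517,-.085,.29],frame(-5.4))
cs,im2=snap('side','s4')
cv2.imwrite('pics/two2.png',np.hstack([im[:, :400],cv2.resize(im2[100:310,170:360],(380,420))]))
```

```text
[273.9079904  177.38098013]
t 7.45 p [0.4881 0.2369 0.2934] w 1.004 F [-0.2  0.2  0. ] g 0.0 q [ 0.41 -0.02  1.85 -0.    1.3   0.46]
row [-0.5336, 0.0738, 0.0042] [0.004, -0.0015, 0.0147] n 6.5
```

View pics/two2.png

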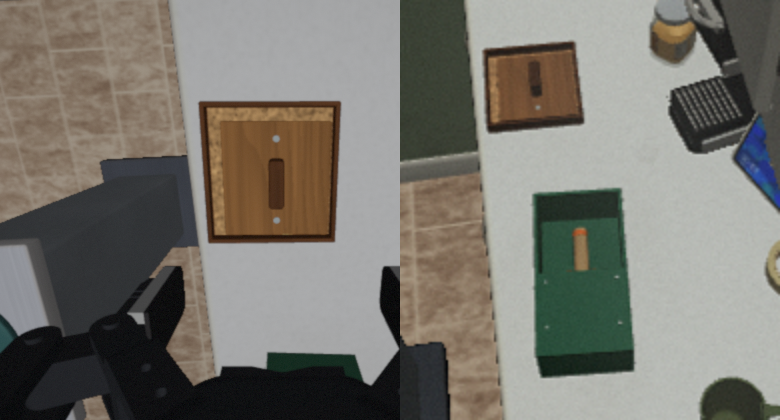

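The wrist view shows the cover in the tray, shifted towards the tray's right and lower sides. The plate covers (221..333, 122..238) and the tray's inside covers (208..334, 108..238). I'll put numbers on that and measure the pin.

Run:
```python
from h import *
im=cv2.imread('pics/w4.png'); c=cam('wrist')
hsv=cv2.cvtColor(im,cv2.COLOR_BGR2HSV).astype(int)
def rect(m,z,tag):
    m=cv2.morphologyEx(m.astype(np.uint8)*255,cv2.MORPH_OPEN,np.ones((3,3),np.uint8)); m[:, :195]=0; m[250:]=0; m[:, 345:]=0
    q=max(cv2.findContours(m,cv2.RETR_EXTERNAL,cv2.CHAIN_APPROX_NONE)[0],key=cv2.contourArea)
    P=np.array([ray(c,p[0],z)[:2] for p in q],np.float32)*1000; r=cv2.minAreaRect(P); print(tag,np.round(r[0],1),np.round(r[1],1),round(r[2],1))
h,s,v=[hsv[...,i] for i in range(3)]
rect((s>80),.022,'tray outer')
for y,x in((150,213),(115,270),(150,250),(200,300),(150,338)):print(hsv[y,x])
rect((s>80)&(v>60)&(h<14),.019,'cover')
im=cv2.imread('pics/s4.png'); c=cam('side')
hh=cv2.cvtColor(im,cv2.COLOR_BGR2HSV).astype(int)
m=((hh[...,0]<25)&(hh[...,1]>60)&(hh[...,2]>90)).astype(np.uint8); m[:195]=0;m[245:]=0;m[:,:240]=0;m[:,282:]=0
ys,xs=np.nonzero(m); print('pin px',xs.min(),xs.max(),ys.min(),ys.max()); ax=[ray(c,(xs[ys==y].mean(),y),.039) for y in range(ys.min(),ys.max()+1,4)]; print(np.round(ax,4))
```

```text
tray outer [474.1 238.9] [166.3 156.6] 87.4
[ 17 123 154]
[ 17 116 171]
[ 14 155 115]
[ 15 151 123]
[10 62 99]
cover [473.9 238.4] [167.6 157.8] 87.4
pin px 256 263 214 234
[[ 0.5239 -0.0783  0.039 ]
 [ 0.5205 -0.0919  0.039 ]
 [ 0.5201 -0.1059  0.039 ]
 [ 0.5183 -0.1195  0.039 ]
 [ 0.5164 -0.1329  0.039 ]
 [ 0.5146 -0.1462  0.039 ]]
```

Run:
```python
from h import *
im=cv2.imread('pics/w4.png'); g=im.astype(int).sum(2)//3
print('col230',g[226:248,225:235].mean(1).astype(int)); print('col310',g[226:248,305:315].mean(1).astype(int))
print('row140',g[135:145,322:346].mean(0).astype(int)); print('row220',g[215:225,322:346].mean(0).astype(int))
print('top270',g[96:128,250:260].mean(1).astype(int));print('left',g[165:175,196:230].mean(0).astype(int))
K,Rm,t=cam('wrist')
p=bot.camera_params('wrist');c=(K,Rm,t)
q=[ray(c,a,.019) for a in ((221.5,122),(333,122),(331,237.5),(223,237.5))]
w=[ray(c,a,.022) for a in ((199.5,101.5),(340.5,101.5),(334,241.5),(208.5,242))]
print(np.mean(q,0)-np.mean(w,0)); print(np.round(q,3)[:,:2].tolist(),np.round(w,3)[:,:2].tolist())
```

```text
col230 [ 84  83  84  85  85  84  85  85  74  40  24  23  27  39  51  55  73 125
 164 168 168 168]
col310 [ 83  83  83  83  83  83  83  77  56  28  22  27  39  54  55  65 120 165
 169 169 169 168]
row140 [ 76  78  79  79  79  79  77  76  74  67  47  25  34  47  53  54  68 124
 159 168 168 169 169 169]
row220 [ 80  79  78  78  76  78  72  49  26  32  43  47  54  88 142 167 170 170
 169 169 169 169 168 169]
top270 [167 167 168 167 152 101  58  51  50  48  47  73 106 117 117 117 119 121
 123 123 122 121 118 117 107  82  81  83  83  83  83  84]
left [168 169 169 169 169 167 144  92  59  54  52  41  27  34  69 107 122 124
 128 131 129 123 118 116 113 107  95  88  87  84  82  81  83  84]
[ 0.00710468 -0.00911006 -0.003     ]
[[0.422, 0.303], [0.549, 0.297], [0.546, 0.157], [0.41, 0.163]] [[0.401, 0.326], [0.557, 0.319], [0.549, 0.152], [0.392, 0.16]]
```

The dark gap all round shows the cover lies inside the walls, about 11 mm off centre, which is acceptable. Next I move over the hatch and look at the pin.

```bash
python3 -c "
from h import *
go([.517,-.105,.25],frame(-5.4))"
```

```text
t 7.5 p [0.4866 0.2362 0.2902] w 0.996 F [-0.5 -1.3  0.6] g 0.0 q [ 0.41 -0.02  1.85 -0.    1.3   0.46]
row [-0.5657, 0.0776, 0.0664] [0.0024, -0.0007, 0.0147] n 6.9
```

Emit:
play_rows([
  [[-0.566, 0.078, 0.066, 0.0024, 0, 0.0147, -0.15], [-0.566, 0.078, 0.066, 0.0024, 0, 0.0147, -0.15], [-0.566, 0.078, 0.066, 0.0024, 0, 0.0147, -0.15], [-0.566, 0.078, 0.066, 0.0024, 0, 0.0147, -0.15], [-0.566, 0.078, 0.066, 0.0024, 0, 0.0147, -0.15], [-0.566, 0.078, 0.066, 0.0024, 0, 0.0147, -0.15], [-0.566, 0.078, 0.066, 0.0024, 0, 0.0147, -0.15], [-0.566, 0.078, 0.066, 0.0024, 0, 0.0147, -0.15]],
])

```text
time: 8.3
tool_pos: [0.5144, -0.1101, 0.245]
tcp_rot: [-2.325, -2.103, 0.011]
wrist_force: [-0.2, 1.0, -1.4]
width: 0.576
grip_force: 0.0
```

Emit:
play_rows([
  [[0, 0, 0, 0, 0, 0, -0.15], [0, 0, 0, 0, 0, 0, -0.15]],
])

```text
time: 8.5
tool_pos: [0.5154, -0.1047, 0.2471]
tcp_rot: [-2.319, -2.111, 0.006]
wrist_force: [-0.5, -0.6, -0.1]
width: 0.573
grip_force: 0.0
```

Run:
```python
from h import *
c,im=snap('wrist','w5'); np.savez('pics/w5',K=c[0],R=c[1],t=c[2])
go([.517,-.105,.25],frame(-5.4))
```

```text
t 8.55 p [ 0.5157 -0.1044  0.2476] w 0.575 F [-0.5  0.1  0.3] g 0.0 q [-0.25 -0.01  1.93 -0.    1.23 -0.15]
row [-0.0008, 0.0023, -0.004] [-0.0018, -0.0003, 0.0004] n 0.1
```

View pics/w5.png

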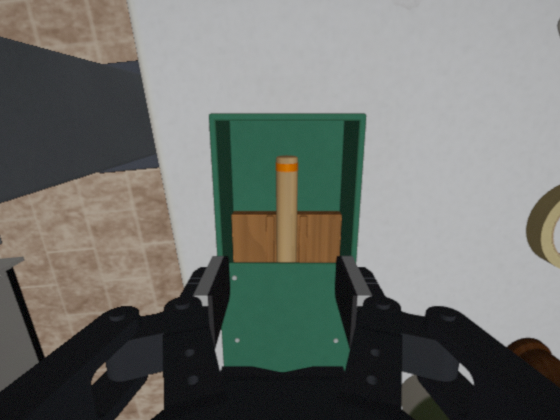

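The pin runs from its left end at (287,157) to the fixed top's edge at (287,262). The hatch rim runs from (210,115) to (365,115).

Run:
```python
from h import *
d=np.load('pics/w5.npz'); c=(d['K'],d['R'],d['t']); im=cv2.imread('pics/w5.png')
h,s,v=[cv2.cvtColor(im,cv2.COLOR_BGR2HSV).astype(int)[...,i] for i in range(3)]
m=(h<25)&(s>60)&(v>110); m[:, :265]=0; m[:,310:]=0; m[:150]=0; m[258:]=0
for y in range(154,206,6):
    xs=np.nonzero(m[y])[0]; 
    if len(xs)>8: print(y,xs.min(),xs.max(),ray(c,(xs.mean(),y),.037).round(4),'diam',np.linalg.norm(ray(c,(xs.max()+.5,y),.031)-ray(c,(xs.min()-.5,y),.031)).round(4))
print('top row',np.nonzero(m[:,287])[0].min(), ray(c,(287,np.nonzero(m[:,287])[0].min()),.036))
print('rim', ray(c,(210,114.5),.079),ray(c,(365,114.5),.079),'edge mid',ray(c,(287,262.5),.079))
```

```text
160 278 296 [ 0.5207 -0.0765  0.037 ] diam 0.0191
166 276 297 [ 0.5197 -0.0823  0.037 ] diam 0.0222
172 278 296 [ 0.5197 -0.0884  0.037 ] diam 0.0193
178 278 296 [ 0.5191 -0.0944  0.037 ] diam 0.0194
184 278 296 [ 0.5186 -0.1005  0.037 ] diam 0.0195
190 278 296 [ 0.518  -0.1067  0.037 ] diam 0.0196
196 278 296 [ 0.5175 -0.1129  0.037 ] diam 0.0197
202 277 296 [ 0.5164 -0.1192  0.037 ] diam 0.0209
top row 157 [ 0.52097161 -0.07364847  0.036     ]
rim [ 0.46056115 -0.02726228  0.079     ] [ 0.5885683  -0.03917206  0.079     ] edge mid [ 0.5123876  -0.16685634  0.079     ]
```

```bash
python3 -c "
from h import *
go([.5185,-.1034,.038],frame(-5.4))"
```

```text
t 8.55 p [ 0.5157 -0.1044  0.2476] w 0.575 F [-0.5  0.1  0.3] g 0.0 q [-0.25 -0.01  1.93 -0.    1.23 -0.15]
row [0.0017, 0.0065, 0.3493] [-0.0018, -0.0003, 0.0004] n 4.2
```

Emit:
play_rows([
  [[0.002, 0.006, 0.06, 0, 0, 0, -0.15], [0.002, 0.006, 0.13, 0, 0, 0, -0.15], [0.002, 0.006, 0.2, 0, 0, 0, -0.15], [0.002, 0.006, 0.25, 0, 0, 0, -0.15], [0.002, 0.006, 0.29, 0, 0, 0, -0.15], [0.002, 0.006, 0.32, 0, 0, 0, -0.15], [0.002, 0.006, 0.345, 0, 0, 0, -0.15], [0.002, 0.006, 0.345, 0, 0, 0, -0.15]],
])

```text
time: 9.35
tool_pos: [0.518, -0.1032, 0.0398]
tcp_rot: [-2.318, -2.113, 0.006]
wrist_force: [-0.4, -0.5, -0.4]
width: 0.576
grip_force: 0.0
```

```bash
python3 -c "
from h import *
go([.5185,-.1034,.038],frame(-5.4))"
```

```text
t 9.35 p [ 0.518  -0.1032  0.0398] w 0.576 F [-0.4 -0.5 -0.4] g 0.0 q [-0.24  0.23  2.09 -0.    0.83 -0.15]
row [-0.0003, 0.0008, 0.003] [-0.0021, -0.0002, 0.0005] n 0.0
```

Emit:
play_rows([
  [[0, 0, 0.002, 0, 0, 0, 1], [0, 0, 0.002, 0, 0, 0, 1], [0, 0, 0.002, 0, 0, 0, 1], [0, 0, 0.002, 0, 0, 0, 1], [0, 0, 0.002, 0, 0, 0, 1], [0, 0, 0.002, 0, 0, 0, 1], [0, 0, 0.002, 0, 0, 0, 1]],
], force=90)

```text
time: 10.05
tool_pos: [0.52, -0.1046, 0.0412]
tcp_rot: [-2.323, -2.113, 0.002]
wrist_force: [1.6, 3.8, 6.6]
width: 0.223
grip_force: 88.1
```

```bash
cat > plan.py <<'E'
from h import *
import sys
# grasp: pin axis relative to TCP frame fixed now
p0,r0,s0=pose(); np.savez('grasp',p=p0,r=r0.as_quat())
u=np.array([.0925,.9957,0]); bx=np.array([.9957,-.0925,0]); zz=np.array([0,0,1.])
ry0,rz0=-.111,.031
print(p0.round(4),s0['width'],s0['grip_force'],np.round(s0['wrist_force'],1))
for ry,rz,th in((-111,33,0),(-109,34,6),(-107,34,12),(-92,35,13),(-80,36,15),(-65,36,20),(-50,39,22),(-35,42,25),(-10,49,25),(15,57,25),(15,120,25),(15,170,25)):
    # lifting left end: +y dir rotates up => rotation about +box x
    Q=R.from_rotvec(bx*np.radians(th))
    R0=p0-0  # right end in world, relative to TCP at grasp
    right0=np.array([0,0,0.]) 
    rel=u*.170+zz*(p0[2]-rz0)      # TCP relative to right end at grasp
    tgt=u*(ry/1000-ry0)+zz*(rz/1000-rz0)+Q.apply(rel)-rel
    d=r0.inv().apply(tgt)/.6; w=(r0.inv()*Q*r0).as_rotvec()/np.pi
    print((ry,rz,th),d.round(4).tolist()+w.round(4).tolist(),'left z',round(rz+200*np.sin(np.radians(th))))
E
python3 plan.py
```

```text
[ 0.52   -0.1046  0.0412] 0.22288668813482002 88.09720516204834 [1.6 3.8 6.6]
(-111, 33, 0) [0.0, -0.0, -0.0033, 0.0, 0.0, 0.0] left z 33
(-109, 34, 6) [0.0, -0.0001, -0.0345, 0.0001, 0.0333, -0.0001] left z 55
(-107, 34, 12) [-0.003, -0.0001, -0.0635, 0.0001, 0.0667, -0.0001] left z 76
(-92, 35, 13) [0.0206, -0.0002, -0.07, 0.0001, 0.0722, -0.0002] left z 80
(-80, 36, 15) [0.0377, -0.0002, -0.0811, 0.0002, 0.0833, -0.0002] left z 88
(-65, 36, 20) [0.0538, -0.0003, -0.1042, 0.0002, 0.1111, -0.0002] left z 104
(-50, 39, 22) [0.0747, -0.0004, -0.1182, 0.0002, 0.1222, -0.0003] left z 114
(-35, 42, 25) [0.093, -0.0005, -0.1364, 0.0003, 0.1389, -0.0003] left z 127
(-10, 49, 25) [0.1347, -0.0006, -0.1481, 0.0003, 0.1389, -0.0003] left z 134
(15, 57, 25) [0.1764, -0.0007, -0.1614, 0.0003, 0.1389, -0.0003] left z 142
(15, 120, 25) [0.1764, -0.0009, -0.2664, 0.0003, 0.1389, -0.0003] left z 205
(15, 170, 25) [0.1764, -0.0011, -0.3497, 0.0003, 0.1389, -0.0003] left z 255
```

Emit:
play_rows([
  [[0, 0, -0.004, 0, 0, 0, 1], [0, 0, -0.0125, 0, 0.0085, 0, 1], [0, 0, -0.02, 0, 0.017, 0, 1], [0, 0, -0.028, 0, 0.025, 0, 1], [0, 0, -0.0345, 0, 0.033, 0, 1], [-0.001, 0, -0.049, 0, 0.05, 0, 1], [-0.003, 0, -0.0635, 0, 0.0667, 0, 1], [-0.003, 0, -0.0635, 0, 0.0667, 0, 1]],
])

```text
time: 10.85
tool_pos: [0.5191, -0.1081, 0.0787]
tcp_rot: [-2.214, -2.009, -0.229]
wrist_force: [0.1, -0.1, -1.7]
width: 0.225
grip_force: 88.0
```

```bash
cat > plan2.py <<'E'
from h import *
g=np.load('grasp.npz'); p0=g['p']; r0=R.from_quat(g['r']); p,r,s=pose()
u=np.array([.0925,.9957,0]); bx=np.array([.9957,-.0925,0]); zz=np.array([0,0,1.])
rel=u*.170+zz*(p0[2]-.031); base=p0-rel
Q=r*r0.inv(); right=p-Q.apply(rel); ax=Q.apply(u)
print('right ry',round((right-base)@u*1000-111,1),'rz',round(right[2]*1000,1),'tilt',Q.as_rotvec(True).round(1),'F',np.round(s['wrist_force'],1),'g',round(s['grip_force'],1),'w',round(s['width'],3),'t',s['time'],'q',np.round(s['q'],2))
for ry,rz,th in eval(__import__('sys').argv[1]):
    T=R.from_rotvec(bx*np.radians(th)); tgt=base+u*((ry+111)/1000)+zz*(rz/1000-.031)+T.apply(rel)
    print((ry,rz,th),(r.inv().apply(tgt-p)/.6).round(4).tolist()+((r.inv()*T*r0).as_rotvec()/np.pi).round(4).tolist())
E
python3 plan2.py "[(-92,35,13),(-80,36,15),(-65,36,20),(-50,39,22)]"
python3 -c "
from h import *
c,im=snap('side','s6'); c,w=snap('wrist','w6')
cv2.imwrite('pics/two6.png',np.hstack([cv2.resize(im[170:310,200:320],(360,420)),w[:,100:500]]))"
```

```text
right ry -108.9 rz 33.5 tilt [11.9 -1.1 -0.1] F [ 0.1 -0.1 -1.7] g 88.0 w 0.225 t 10.85 q [-0.37  0.2   2.05  0.24  0.96 -0.43]
(-92, 35, 13) [0.0276, 0.0008, -0.0018, -0.0001, 0.0058, -0.0008]
(-80, 36, 15) [0.0466, 0.0007, -0.0091, -0.0001, 0.0169, -0.0008]
(-65, 36, 20) [0.0672, 0.0005, -0.0284, -0.0, 0.0447, -0.0009]
(-50, 39, 22) [0.0906, 0.0004, -0.0378, 0.0, 0.0558, -0.0009]
```

View pics/two6.png

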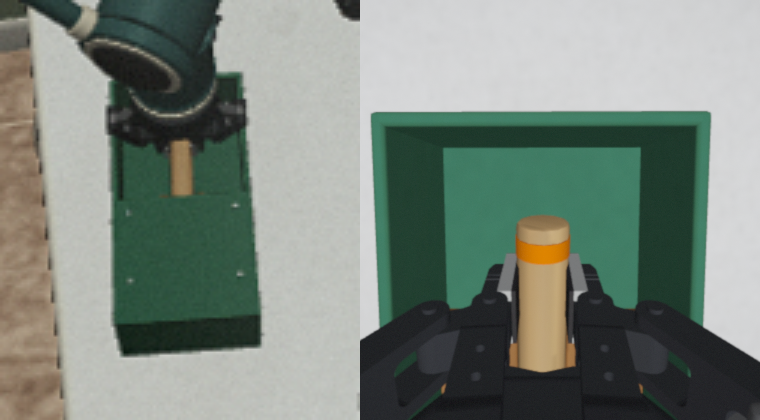

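The pin is held between the pads, tilted and centred in the hatch. I continue the slanted draw.

Emit:
play_rows([
  [[0.014, 0.0004, -0.001, 0, 0.003, -0.0004, 1], [0.0276, 0.0008, -0.0018, 0, 0.006, -0.0008, 1], [0.037, 0.0007, -0.0055, 0, 0.0115, -0.0008, 1], [0.0466, 0.0007, -0.009, 0, 0.017, -0.0008, 1], [0.057, 0.0006, -0.019, 0, 0.031, -0.0008, 1], [0.067, 0.0005, -0.0284, 0, 0.0447, -0.0009, 1], [0.0906, 0.0004, -0.0378, 0, 0.0558, -0.0009, 1], [0.0906, 0.0004, -0.0378, 0, 0.0558, -0.0009, 1]],
])

```text
time: 11.75
tool_pos: [0.5247, -0.058, 0.1129]
tcp_rot: [-2.107, -1.922, -0.41]
wrist_force: [0.6, -0.1, -0.4]
width: 0.23
grip_force: 88.0
```

```bash
python3 plan2.py "[(-35,42,25),(-10,49,25),(15,57,25),(15,90,25),(15,120,25),(15,170,25)]"
```

```text
right ry -48.0 rz 39.6 tilt [22.  -2.1  0.1] F [ 0.6 -0.1 -0.4] g 88.0 w 0.23 t 11.75 q [-0.38  0.18  2.04  0.42  1.08 -0.52]
(-35, 42, 25) [0.0203, -0.0006, -0.01, 0.0001, 0.0162, 0.0007]
(-10, 49, 25) [0.0633, -0.0006, -0.0052, 0.0001, 0.0162, 0.0007]
(15, 57, 25) [0.1069, -0.0006, -0.0018, 0.0001, 0.0162, 0.0007]
(15, 90, 25) [0.1276, -0.0007, -0.0528, 0.0001, 0.0162, 0.0007]
(15, 120, 25) [0.1464, -0.0008, -0.0991, 0.0001, 0.0162, 0.0007]
(15, 170, 25) [0.1777, -0.0009, -0.1763, 0.0001, 0.0162, 0.0007]
```

Emit:
play_rows([
  [[0.0203, -0.0006, -0.01, 0, 0.016, 0.0007, 1], [0.042, -0.0006, -0.0075, 0, 0.016, 0.0007, 1], [0.0633, -0.0006, -0.0052, 0, 0.016, 0.0007, 1], [0.085, -0.0006, -0.0035, 0, 0.016, 0.0007, 1], [0.107, -0.0006, -0.0018, 0, 0.016, 0.0007, 1], [0.107, -0.0006, -0.0018, 0, 0.016, 0.0007, 1]],
])

```text
time: 12.35
tool_pos: [0.5293, 0.0025, 0.1378]
tcp_rot: [-2.076, -1.894, -0.456]
wrist_force: [1.2, -0.5, -1.4]
width: 0.228
grip_force: 88.0
```

```bash
python3 plan2.py "[(15,90,25),(15,130,25),(15,180,25)]"; python3 -c "
from h import *
c,im=snap('side','s7')"
```

```text
right ry 16.6 rz 57.0 tilt [24.8 -2.3  0.1] F [ 1.2 -0.5 -1.4] g 88.0 w 0.228 t 12.35 q [-0.3   0.14  2.04  0.48  1.1  -0.46]
(15, 90, 25) [0.0207, 0.0008, -0.0514, -0.0003, 0.0005, 0.0007]
(15, 130, 25) [0.0488, 0.0006, -0.1119, -0.0003, 0.0005, 0.0007]
(15, 180, 25) [0.084, 0.0004, -0.1875, -0.0003, 0.0005, 0.0007]
```

Emit:
play_rows([
  [[0.01, 0, -0.025, 0, 0, 0, 1], [0.022, 0, -0.054, 0, 0, 0, 1], [0.038, 0, -0.09, 0, 0, 0, 1], [0.055, 0, -0.126, 0, 0, 0, 1], [0.072, 0, -0.163, 0, 0, 0, 1], [0.084, 0, -0.187, 0, 0, 0, 1], [0.084, 0, -0.187, 0, 0, 0, 1], [0.084, 0, -0.187, 0, 0, 0, 1]],
])

```text
time: 13.2
tool_pos: [0.5294, -0.0014, 0.2601]
tcp_rot: [-2.08, -1.891, -0.456]
wrist_force: [-0.2, 0.0, -1.1]
width: 0.226
grip_force: 88.0
```

Emit:
play_rows([
  [[0, 0, 0, 0, 0, 0, 1], [0, 0, 0, 0, 0, 0, 1], [0, 0, 0, 0, 0, 0, 1], [0, 0, 0, 0, 0, 0, 1], [0, 0, 0, 0, 0, 0, 1]],
])

```text
time: 13.7
tool_pos: [0.5294, -0.001, 0.2597]
tcp_rot: [-2.079, -1.891, -0.455]
wrist_force: [0.4, 0.0, -1.7]
width: 0.222
grip_force: 88.0
```

```bash
python3 plan2.py "[]"; python3 -c "
from h import *
c,im=snap('side','s8'); d,w=snap('scene','sc8')
cv2.imwrite('pics/two8.png',np.hstack([cv2.resize(im[90:300,190:340],(360,504)),cv2.resize(w[150:340,80:245],(438,504))]))"
```

```text
right ry 13.1 rz 178.9 tilt [24.8 -2.2 -0. ] F [ 0.4  0.  -1.7] g 88.0 w 0.222 t 13.7 q [-0.3   0.02  1.93  0.44  1.32 -0.35]
```

View pics/two8.png

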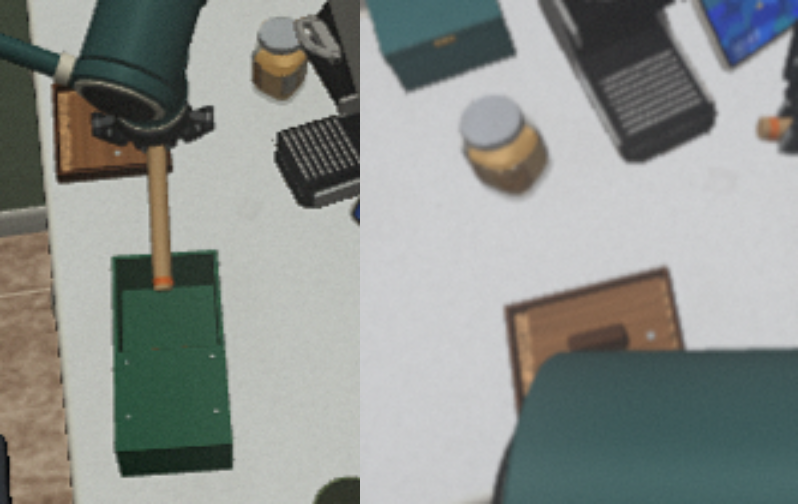

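The pin is fully out and held, with its right end at about (258,208) in the side view. The cover lies in the tray. I hand in after a quick check of the right end's position.

Run:
```python
from h import *
g=np.load('grasp.npz'); p0=g['p']; r0=R.from_quat(g['r']); p,r,s=pose()
u=np.array([.0925,.9957,0]); rel=u*.17+np.array([0,0,p0[2]-.031]); e=p-(r*r0.inv()).apply(rel)
px=proj(cam('side'),e); print(e.round(3),px)
if np.hypot(*(px-[258,208]))<8: print(bot.finish_job())
```

```text
[ 0.515 -0.15   0.179] [257.86124827 210.2561581 ]
the job is handed in; nothing more can be done
None
```

The job is handed in: the gripper holds the pin still with its lower end about 10 cm above the box top, and the cover lies in the tray about 11 mm off centre; I have no verdict back from the judging.

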